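Tare the kitchen scale under its nested sufurias

TASK

Zero the kitchen scale with the two nested sufurias standing on it: with a fingertip in the finger pocket of the blue splash cover, slide the cover all the way open, reach down into the well it uncovers and press the sunken red tare key right down to its stop and let it come back up, then slide the cover fully shut again. Only push and press with the fingertips: leave the sufurias standing where they are on the scale, and do not lift, shift or knock over anything else on the shelf.

Things in the scene. Friction and masses are not known exactly. Their poses are not given: they have to be found in the camera images.
- scale: White bench scale, fixed, 280 (x) by 260 (y) by 40 mm high; origin at the centre of its underside, z up. On its -x side the flat panel (top 40 mm above the shelf) with the covered well between two grey rails (13 mm high, along y, inner faces 37 mm either side of the well centre); on its +x side the steel plate (top 46 mm up) with the sufurias; a dark display near the panel's +y end.
- well (a point): Centre of the mouth of the key well, level with the panel top, at (-90, -50, +40) mm in the scale's frame, axes as the scale. The well is square, 46 by 46 mm, sides along the scale's x and y, upright walls, 30 mm deep; the key stands in its middle. The sufuria's rim is about 70 mm away towards the scale's +x.
- cover (a joint): Blue splash cover, sliding along the scale's +y: 0 m = shut at its stop (well covered), 0.062 m = fully open at its stop (its end then 8 mm beyond the well's edge). Stays where left; needs about 2 N; cannot be lifted. Starts 0 to 12 mm open. It is 70 (x) by 96 mm (y) and reaches 59 mm from the pocket centre towards -y, 37 mm towards +y.
- pocket (a point): Centre of the floor of the cover's finger pocket; moves with the cover; axes as the scale. Pocket 46 by 46 mm, sides along x and y, open on top, 9 mm deep; light blue floor 43.5 mm, cover's top 52.5 mm above the shelf. Push its +y wall to open, its -y wall to shut. It lies 28 mm (shut) to 90 mm (open) from the well centre towards the scale's +y.
- tare (a joint): Travel of the sunken red tare key, downward: 0 m = up, 0.006 m = fully pressed. Springs back; 2 N starts it, about 4.5 N holds it fully down.
- tare_top (a point): Centre of the top face of the red tare key, a disc of 34 mm diameter in the middle of the well; when up it lies 14 mm below the panel top (26 mm above the shelf).
- sufuria_big: Outer aluminium sufuria (open pot without handles), loose on the weighing plate, rim 150 mm across, 60 mm high; origin at the centre of its underside, z up.
- sufuria_small: Inner aluminium sufuria nested loose in the big one, rim 126 mm across, 62 mm high (its rim stands 113 mm above the shelf); origin at the centre of its underside.
- canister: Loose pink plastic flip-top canister, 100 mm across, 143 mm high; origin at the centre of its underside. Leave alone.
- mug: Loose white ceramic mug with a chipped rim, 82 mm across plus handle (to its +y), 92 mm high; origin at the centre of its underside. Leave alone.
- jar: Loose jar with a yellow cap, 72 mm across, 110 mm high; origin at the centre of its underside. Leave alone.
- grater: Loose steel grater lying flat, 195 mm long (its x) by 85 mm, 9 mm high; origin under its middle. Leave alone.
- pestle: Loose wooden pestle lying on its side, 190 mm long (its x), 48 mm thick; origin under its middle. Leave alone.
Not all that is in view belongs to the job. Leave any green or purple look-alike of the sufuria_small alone.

How it is judged:
On the way, in this order (a step that is already met when the one before it is completed fails the run):
1. the splash cover is slid open (at least 54 of its 62 mm) (value of joint cover above 0.054 m), for 0.1 s.
2. the sunken tare key is pressed, at least 4.5 of its 6 mm, with the cover open (value of joint tare above 0.0045 m and value of joint cover above 0.05 m), for 0.1 s.
3. the key has come back up and the cover is shut (within 5 mm) (value of joint tare below 0.0015 m and value of joint cover below 0.005 m), for 0.1 s.
At the end, for the whole second after the job is handed in: The cover is shut within 5 mm of its stop, the key is up (within 1.5 mm), both sufurias stand upright and nested within 20 mm of where they were, and the canister, mug, jar, grater and pestle are within 20 mm of where they were, not tipped (all of step 3 and distance of each of sufuria_big, sufuria_small, canister, mug, jar, grater, pestle from where it was at the start of the episode below 0.02 m and angle between each of sufuria_big, sufuria_small, canister, mug, jar, grater, pestle's own z axis and vertical below 0.15 rad); the robot touches nothing.
It fails at once if a sufuria or another thing is lifted, carried or shifted by more than 20 mm (distance of any of sufuria_big, sufuria_small, canister, mug, jar, grater, pestle from where it was at the start of the episode above 0.02 m).
It fails at once if a thing is tipped by more than 0.3 rad (angle between any of sufuria_big, sufuria_small, canister, mug, jar, grater, pestle's own z axis and vertical above 0.3 rad).
It also fails if it takes over 48 s, if anything falls off the work surface, if the arm or the gripper's body presses on something with over 40 N, if the wrist force passes 120 N, or if a joint passes its speed limit or range.

ROBOT

A 7-joint arm with a two-finger parallel gripper is mounted at the origin on the work surface. World frame = base frame: x ahead of the robot, y to its left, z up, the work surface at z = 0. Lengths are in m, angles in rad, forces in N, time in s.
With the tool pointing down it reaches from about 0.4 to 0.85 m from the base axis. Payload 6.9 kg.
Tool frame: the origin (TCP) lies on the mounting face of the last link; the fingertips stand 173 mm ahead of it and the grasp point (between the pads) lies 155 mm ahead of it; z points along the fingers, y is the line along which they close (so a half turn about z gives the same grasp; the last joint's range is limited). The gripper opens to 85 mm and grips with 20 to 120 N. Pads are 22 mm wide; open, the fingers measure 114 mm over their backs; the gripper's body (76 mm by 85 mm) begins 54 mm behind the grasp point. The pads swing forward as they close: fully open they stand 13 mm farther back than shut.
Start: joints at [-1.012, 0.507, -0.238, 1.5, 0.126, 1.149, -0.155], TCP at [0.273, 0.562, 0.405] pointing down, gripper open.
Joint ranges: [-3.08, 3.08], [-0.24, 2.05], [-1.43, 1.35], [0, 2.5], [-1.52, 4.66], [0.17, 1.96], [-2.89, 2.89]. Speed limits (rad/s): [2.39, 2.39, 3.14, 3.14, 3.14, 3.14, 3.14].

INTERFACE

Orientations are given as a unit quaternion [x, y, z, w].
In Python, from station import observe, grab_frame, r, look_for, mark_of gives the robot as it stands. The module is installed in compiled form; this text tells all that it offers.
- The arm moves only by the tool drive_tool, never from a script. Its argument "deltas" is a list that holds one entry, the list of rows, each a list of 7 numbers: the shift along the tool's x, y, z scaled (see below), then the turn, a rotation vector about the tool's x, y, z scaled (see below), then the closure, from -1 (fully open) to 1 (shut). A call has exactly 8 rows; each row shifts and turns the commanded pose from where the row before left it, along the tool's axes as they then stand; what a row does not reach is not made up. The controller multiplies each number of a shift by 60 mm and each number of a turn by 0.08 rad. A row lasts 1/8 s, in which the tool goes at most 62.5 mm and 10.7 degrees, less where a joint would pass 70% of its speed; a pose out of reach is approached as far as the arm can. A call with a number of a shift or a turn outside -1 to 1 is refused whole. A call with a gripper value outside its range is refused whole. The fingers move at their own pace and stop on an object; "force" is the grip in N (left out, the last holds). Time passes only in rows, so rows that do not move let the fingers close, or fill a call up. It gives the time, the measured TCP pose, the force, the opening and the grip force at its end, in the units of the state.
- observe(): the state, without advancing time (a new reading comes with each control period).
- grab_frame(name): name is "side" or "top" or "wrist"; returns a dict with "frame" (400x640x3 uint8, blue, green, red), "z_map" (400x640 float32, m along the optical axis (not along the pixel's ray), 0 where there is no reading), "vertical_fov" (degrees; the focal length in pixels is half the picture's height over the tangent of half this angle, whatever the lens; pixels are square), "cx", "cy" (the principal point, pixels), "D" ([k1, k2, p1, p2, k3] as OpenCV has them; the pictures are not rectified), "pose" (4x4, takes a point from camera to world coordinates). Camera axes: x right, y down, z forward; pixel columns grow to the right and rows downward; lengths in m; the calibration is good to about 2 mm. A picture is of the moment at which its call begins.
- r.sign_off(): hands the job in; it is judged then, once.
Trained networks look in a picture, given as the dict that the camera call returned (one of the last four; its "shot" number tells which), for a name from the list of things; names that differ only in an ending like _2 or _b are one class to them, and where a whole thing is asked for, a point or a joint stands for the part that bears it (a point fixed in the world has none). Each returns a list of dicts, best first, with "score" (0 to 1); they miss things now and then, are a little off and sometimes report something else, mostly with a low value. They report only what shows in the picture. A call takes as long as a camera call. They do not tell look-alikes from the thing itself.
- look_for(thing, picture): "bbox" ([left, top, right, bottom] as shares, 0 to 1, of the picture: columns of its width, rows of its height, round what is visible of it).
- mark_of(thing, picture): "point" ([column, row] as shares, 0 to 1, of the picture: columns of its width, rows of its height: a listed point, or the origin of a listed thing).
The state is a dict: "clock": time; "joint_positions": joint angles; "joint_velocities": joint speeds; "joint_efforts": joint torques, N m; "ee_pos": TCP position; "orientation": TCP orientation; "contact_force": force on the tool from outside, world axes, zero at the start; "torque": the same for the moment, N m; "gripper_width": finger opening in m; "grasp_force": force on a finger pad.
Only numpy, scipy, OpenCV 4.12 (cv2) and the standard library are available. Lean on these libraries where they do the work, as an engineer would, in place of code of your own. Each camera call takes 0.05 s, during which the arm holds its last target. There are 200 camera calls.

## Working session

There is one attempt and no reset: what is moved stays moved. The work goes in short steps, Python scripts to look and compute and a tool call to move; the robot and the scene stay as the last step left them, time stands still between calls to the robot, and variables do not carry over. Pictures are saved under pics/ and viewed, at most 10 in all, crops included, and the job is handed in when it is done.

Besides the shell and the picture viewer there is one more tool, called after "Call:" in YAML: its name, and indented under it one key for each argument. drive_tool: Moves the arm, as the interface text tells. Its arguments: {"type":"object","properties":{"deltas":{"type":"array","items":{"type":"array","items":{"type":"array","items":{"type":"number","minimum":-1,"maximum":1}}}},"force":{"type":"number"}},"required":["deltas"]}

```bash
mkdir -p pics; cat > h.py <<'E'
import numpy as np, cv2
from station import observe, grab_frame, r, look_for, mark_of
from scipy.spatial.transform import Rotation as R
def K(f):
    F=200/np.tan(np.radians(f["vertical_fov"])/2)
    return np.array([[F,0,f["cx"]],[0,F,f["cy"]],[0,0,1.]])
def ray(f,u,v):
    p=cv2.undistortPoints(np.array([[[u,v]]],float),K(f),np.array(f["D"],float))[0,0]
    return np.array([p[0],p[1],1.])
def at_z(f,u,v,z):
    T=np.array(f["pose"]); d=T[:3,:3]@ray(f,u,v); o=T[:3,3]
    return o+d*(z-o[2])/d[2]
def depth(f,u,v):
    T=np.array(f["pose"]); return T[:3,:3]@(ray(f,u,v)*f["z_map"][int(v),int(u)])+T[:3,3]
E
python3 - <<'E'
from h import *
s=observe(); print({k:np.round(v,3) for k,v in s.items()})
for n in ("top","side"):
    f=grab_frame(n); cv2.imwrite(f"pics/{n}0.png",f["frame"]); print(n,np.round(f["pose"],3).tolist())
    for t,z in (("pocket",.0435),("well",.04),("scale",0),("sufuria_big",.046),("sufuria_small",.05),("mug",0),("canister",0),("jar",0),("grater",0),("pestle",0)):
        for m in mark_of(t,f)[:2]:
            u,v=m["point"][0]*640,m["point"][1]*400
            print(t,round(m["score"],2),round(u),round(v),np.round(at_z(f,u,v,z),3))
E
```

```text
{'clock': np.float64(0.0), 'joint_positions': array([-1.013,  0.508, -0.237,  1.501,  0.126,  1.149, -0.155]), 'joint_velocities': array([ 0.   , -0.   , -0.   , -0.001,  0.001, -0.001, -0.001]), 'joint_efforts': array([ 0.0000e+00, -6.2061e+01, -2.1870e+00, -2.4966e+01,  1.3000e-02,
        1.2000e-02,  0.0000e+00]), 'ee_pos': array([0.273, 0.562, 0.404]), 'orientation': array([ 0.224,  0.974, -0.001, -0.   ]), 'contact_force': array([0.549, 0.562, 0.243]), 'torque': array([0.012, 0.032, 0.009]), 'grasp_force': np.float64(0.0), 'gripper_width': np.float64(0.085)}
top [[0.055, -0.975, 0.214, 0.194], [-0.998, -0.054, 0.01, 0.006], [0.002, -0.214, -0.977, 1.502], [0.0, 0.0, 0.0, 1.0]]
pocket 0.86 361 176 [ 0.621 -0.072  0.044]
well 0.7 362 164 [ 0.666 -0.074  0.04 ]
sufuria_big 0.89 321 199 [0.537 0.055 0.046]
sufuria_small 0.76 259 275 [0.282 0.234 0.05 ]
sufuria_small 0.57 246 231 [0.416 0.29  0.05 ]
mug 0.96 458 210 [ 0.536 -0.404  0.   ]
canister 0.64 443 254 [ 0.384 -0.354  0.   ]
canister 0.55 320 197 [0.554 0.061 0.   ]
jar 0.62 449 171 [ 0.67  -0.373  0.   ]
jar 0.37 334 188 [0.589 0.017 0.   ]
grater 0.92 221 161 [0.663 0.408 0.   ]
pestle 0.72 203 238 [0.393 0.438 0.   ]
side [[0.993, -0.059, 0.106, 0.358], [-0.121, -0.541, 0.833, -0.996], [0.008, -0.839, -0.544, 0.741], [0.0, 0.0, 0.0, 1.0]]
pocket 0.56 365 226 [ 0.621 -0.074  0.043]
well 0.84 376 224 [ 0.655 -0.061  0.04 ]
well 0.53 336 206 [0.557 0.043 0.04 ]
scale 0.81 347 220 [0.589 0.023 0.   ]
sufuria_big 0.69 333 204 [0.548 0.043 0.046]
sufuria_small 0.75 247 189 [0.292 0.154 0.05 ]
sufuria_small 0.73 336 198 [0.562 0.07  0.05 ]
mug 0.6 367 334 [ 0.554 -0.403  0.   ]
canister 0.97 288 325 [ 0.385 -0.359  0.   ]
jar 0.87 412 314 [ 0.669 -0.36   0.   ]
grater 0.84 344 159 [0.655 0.424 0.   ]
pestle 0.91 278 160 [0.402 0.436 0.   ]
pestle 0.15 412 313 [ 0.67  -0.357  0.   ]
```

View pics/top0.png

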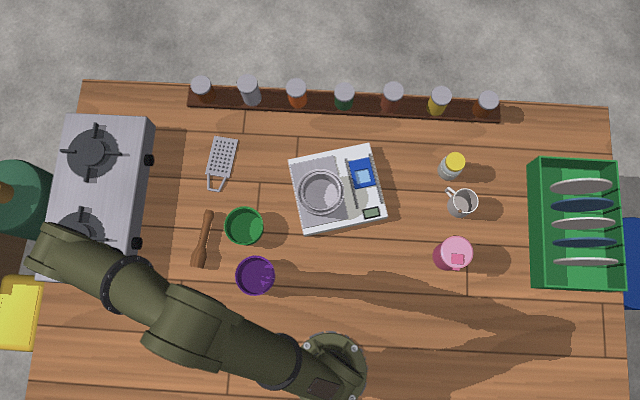

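View pics/side0.png

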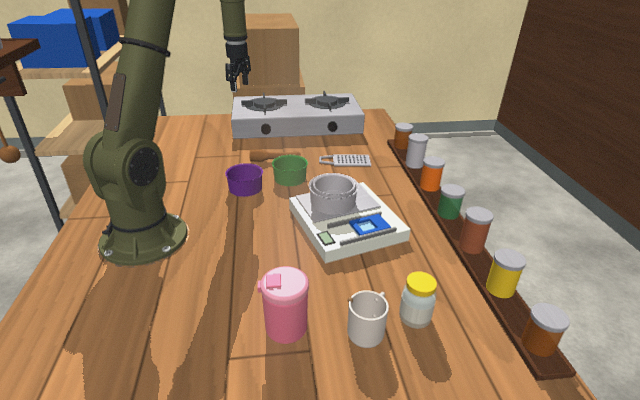

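The top view shows the scale with corners near (288,160), (370,144), (387,219) and (306,235). The blue cover's pocket is at (362,174), the pots are to its left and the display is toward the robot. So scale +x is roughly world +y and scale +y is roughly world -x. The side view agrees: the pocket is at (368,226), and the green and purple look-alikes are away from the scale.

```bash
cat >> h.py <<'E'
def plan(xy,tipz,ydir,s=None):
    "shift in current tool axes (mm) to bring fingertip to xy,tipz ; turn about tool z so tool y ∥ ydir"
    s=s or observe(); q=R.from_quat(s["orientation"]).as_matrix(); p=np.array(s["ee_pos"])
    cur=q[:,1]; y=np.array([*ydir,0.]); y/=np.linalg.norm(y)
    z=q[:,2]
    a=[np.arctan2(np.dot(np.cross(cur,k*y),z),np.dot(cur,k*y)) for k in (1,-1)]
    d=np.array([xy[0],xy[1],tipz+.173])-p
    print("tip now",np.round(p+.173*z,4),"tilt",np.round(z,4),"tool-axes mm",np.round(q.T@d*1000,1),"turn options",np.round(a,3))
E
python3 - <<'E'
from h import *
f=grab_frame("top")
c=np.array([at_z(f,u,v,.04)[:2] for u,v in ((288,160),(370,144),(387,219),(306,235))])
print(c.round(3), [np.linalg.norm(c[i]-c[(i+1)%4]).round(3) for i in range(4)])
ex=(c[0]-c[1])+(c[3]-c[2]); ex/=np.linalg.norm(ex); ey=(c[2]-c[1])+(c[3]-c[0]); ey/=np.linalg.norm(ey)
print("ex",ex.round(3),"ey",ey.round(3),"centre",c.mean(0).round(3))
g=cv2.cvtColor(f["frame"],cv2.COLOR_BGR2HSV)[130:230,280:400]
m=((g[...,0]>95)&(g[...,0]<125)&(g[...,1]>100)).astype(np.uint8)
v,u=np.nonzero(m); print("blue",len(u),u.mean()+280,v.mean()+130,at_z(f,u.mean()+280,v.mean()+130,.0525).round(3))
a=np.arctan2(ey[1],ey[0])
th=np.arctan2(ex[1],ex[0]); print("yaw ex",th,"from ey",a-np.pi/2)
w=c.mean(0)-.09*ex-.05*ey; print("well",w.round(3))
plan(w+.03*ey,.20,ey)
E
```

```text
[[ 0.666  0.174]
 [ 0.737 -0.097]
 [ 0.484 -0.162]
 [ 0.417  0.097]] [np.float64(0.28), np.float64(0.262), np.float64(0.267), np.float64(0.26)]
ex [-0.253  0.967] ey [-0.963 -0.271] centre [0.576 0.003]
blue 444 361.2207207207207 171.74324324324323 [ 0.635 -0.071  0.052]
yaw ex 1.8265999875424987 from ey -4.437823278762812
well [ 0.647 -0.071]
tip now [0.2734 0.562  0.2317] tilt [-0.  0. -1.] tool-axes mm [-590.  -425.6   31.7] turn options [-2.298  0.843]
```

```bash
cat >> h.py <<'E'
def rows(xy,tipz,turn,n):
    s=observe(); q=R.from_quat(s["orientation"]); p=np.array(s["ee_pos"])
    d=(np.array([xy[0],xy[1],tipz+.173])-p)/n
    for i in range(n):
        print(np.round(q.inv().apply(d)/.06,2).tolist(),round(turn/n/.08,2)); q=q*R.from_rotvec([0,0,turn/n])
E
python3 - <<'E'
from h import *
rows((.62,-.072),.20,.836,15)
E
```

```text
[-0.65, -0.46, 0.04] 0.7
[-0.68, -0.43, 0.04] 0.7
[-0.7, -0.39, 0.04] 0.7
[-0.72, -0.35, 0.04] 0.7
[-0.74, -0.31, 0.04] 0.7
[-0.76, -0.27, 0.04] 0.7
[-0.77, -0.22, 0.04] 0.7
[-0.78, -0.18, 0.04] 0.7
[-0.79, -0.14, 0.04] 0.7
[-0.8, -0.09, 0.04] 0.7
[-0.8, -0.05, 0.04] 0.7
[-0.8, -0.0, 0.04] 0.7
[-0.8, 0.04, 0.04] 0.7
[-0.8, 0.09, 0.04] 0.7
[-0.79, 0.13, 0.04] 0.7
```

Call:
drive_tool:
  deltas:
    - [[-0.65,-0.46,0.04,0,0,0.7,1],[-0.68,-0.43,0.04,0,0,0.7,1],[-0.7,-0.39,0.04,0,0,0.7,1],[-0.72,-0.35,0.04,0,0,0.7,1],[-0.74,-0.31,0.04,0,0,0.7,1],[-0.76,-0.27,0.04,0,0,0.7,1],[-0.77,-0.22,0.04,0,0,0.7,1],[-0.78,-0.18,0.04,0,0,0.7,1]]
  force: 40

```text
clock: 2.15
ee_pos: [0.4582, 0.2228, 0.3857]
orientation: [0.436, 0.9, 0.0, 0.0]
contact_force: [0.7, 0.3, 0.7]
gripper_width: 0.0
grasp_force: 0.0
```

Call:
drive_tool:
  deltas:
    - [[-0.79,-0.14,0.04,0,0,0.7,1],[-0.8,-0.09,0.04,0,0,0.7,1],[-0.8,-0.05,0.04,0,0,0.7,1],[-0.8,0,0.04,0,0,0.7,1],[-0.8,0.04,0.04,0,0,0.7,1],[-0.8,0.09,0.04,0,0,0.7,1],[-0.79,0.13,0.04,0,0,0.7,1],[0,0,0,0,0,0,1]]

```text
clock: 3.15
ee_pos: [0.6194, -0.0763, 0.3681]
orientation: [0.605, 0.796, -0.001, 0.001]
contact_force: [0.3, 0.8, 0.4]
gripper_width: 0.0002
grasp_force: 0.0
```

```bash
python3 - <<'E'
from h import *
f=grab_frame("wrist"); cv2.imwrite("pics/w1.png",f["frame"]); print(np.round(f["pose"],3).tolist(), observe()["clock"])
for t,z in (("pocket",.0435),("well",.04),("scale",0)):
    for m in mark_of(t,f)[:2]:
        u,v=m["point"][0]*640,m["point"][1]*400
        print(t,round(m["score"],2),round(u),round(v),np.round(at_z(f,u,v,z),3))
g=cv2.cvtColor(f["frame"],cv2.COLOR_BGR2HSV)
m=((g[...,0]>95)&(g[...,0]<125)&(g[...,1]>90)).astype(np.uint8)
n,l,st,ce=cv2.connectedComponentsWithStats(m); i=1+st[1:,4].argmax()
v,u=np.nonzero(l==i); P=np.array([at_z(f,a,b,.0525)[:2] for a,b in zip(u[::5],v[::5])])
r_=cv2.minAreaRect((P*1000).astype(np.float32)); print(len(u),r_,cv2.boxPoints(r_))
plan((.62,-.072),.2,(-.965,-.262))
E
```

```text
[[0.964, 0.256, 0.077, 0.6], [0.267, -0.922, -0.28, -0.006], [-0.0, 0.291, -0.957, 0.337], [0.0, 0.0, 0.0, 1.0]] 3.2
pocket 0.93 327 191 [ 0.626 -0.078  0.043]
well 0.97 353 184 [ 0.652 -0.064  0.04 ]
scale 0.9 308 102 [0.58  0.007 0.   ]
4462 ((633.6240844726562, -71.90397644042969), (95.2747573852539, 71.08714294433594), 15.526222229003906) [[ 578.2108    -50.409004]
 [ 597.2394   -118.90204 ]
 [ 689.03735   -93.39895 ]
 [ 670.0088    -24.905914]]
tip now [ 0.6184 -0.0701  0.1957] tilt [-3.0e-04  1.1e-03 -1.0e+00] tool-axes mm [-2.1  1.1 -4.3] turn options [-3.127  0.015]
```

View pics/w1.png

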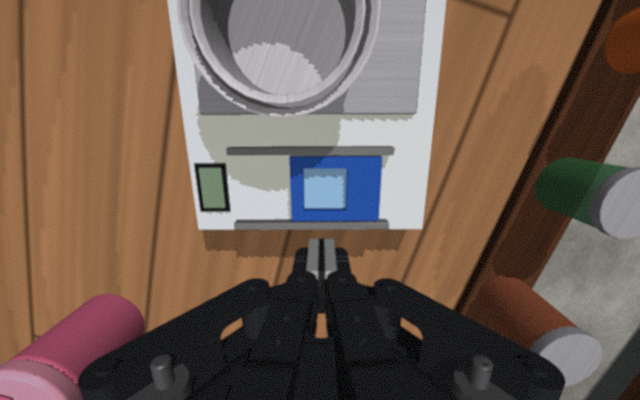

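The wrist view shows the cover as a blue rectangle at (291–381, 155–221) with the pocket at (325,189). It measures 95 × 71 mm, against 96 × 70 given. The pocket is at about (0.623, -0.075), tool x is scale +x and tool y is scale -y.

Call:
drive_tool:
  deltas:
    - [[-0.1,0.05,0.35,0,0,0,1],[0,0,0.35,0,0,0,1],[0,0,0.35,0,0,0,1],[0,0,0.35,0,0,0,1],[0,0,0.35,0,0,0,1],[0,0,0.35,0,0,0,1],[0,0,0.35,0,0,0,1],[0,0,0,0,0,0,1]]

```text
clock: 4.35
ee_pos: [0.6225, -0.0751, 0.2206]
orientation: [0.601, 0.799, -0.0, -0.001]
contact_force: [0.4, 0.3, 0.3]
gripper_width: 0.0
grasp_force: 0.0
```

```bash
python3 - <<'E'
from h import *
f=grab_frame("wrist"); cv2.imwrite("pics/w2.png",f["frame"]); print(observe()["contact_force"])
plan((.623,-.0748),.047,(-.9635,-.2677))
E
```

```text
[ 0.84897672 -0.00341008  0.6464601 ]
tip now [ 0.6228 -0.0753  0.0487] tilt [-1.e-03  6.e-04 -1.e+00] tool-axes mm [0.6 0.2 1.7] turn options [-3.133  0.009]
```

View pics/w2.png

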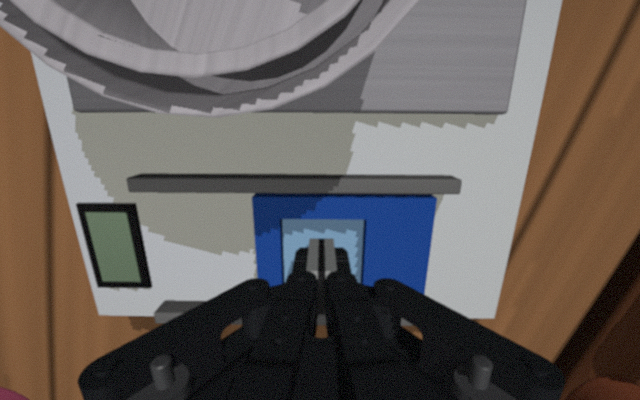

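The fingertip is inside the light-blue pocket (tip near (322,245), pocket 283–365). Next I push towards scale +y, which is tool -y.

Call:
drive_tool:
  deltas:
    - [[0,-0.1,0.03,0,0,0,1],[0,-0.14,0,0,0,0,1],[0,-0.14,0,0,0,0,1],[0,-0.14,0,0,0,0,1],[0,-0.14,0,0,0,0,1],[0,-0.14,0,0,0,0,1],[0,-0.14,0,0,0,0,1],[0,-0.08,0,0,0,0,1]]

```text
clock: 5.4
ee_pos: [0.5637, -0.0939, 0.2199]
orientation: [0.602, 0.798, -0.0, -0.0]
contact_force: [1.6, 0.7, 2.2]
gripper_width: 0.0001
grasp_force: 0.9
```

Call:
drive_tool:
  deltas:
    - [[0,-0.05,0,0,0,0,1],[0,-0.05,0,0,0,0,1],[0,0,0,0,0,0,1],[0,0,0,0,0,0,1],[0,0,0,0,0,0,1],[0,0,0,0,0,0,1],[0,0,0,0,0,0,1],[0,0,0,0,0,0,1]]

```text
clock: 6.4
ee_pos: [0.5585, -0.0952, 0.2199]
orientation: [0.602, 0.798, -0.0, -0.0]
contact_force: [-0.2, -0.4, 0.5]
gripper_width: 0.0004
grasp_force: 0.0
```

Call:
drive_tool:
  deltas:
    - [[0,-0.05,0,0,0,0,1],[0,-0.05,0,0,0,0,1],[0,-0.05,0,0,0,0,1],[0,-0.03,0,0,0,0,1],[0,0,0,0,0,0,1],[0,0,0,0,0,0,1],[0,0,0,0,0,0,1],[0,0,0,0,0,0,1]]

```text
clock: 7.4
ee_pos: [0.5509, -0.0971, 0.2204]
orientation: [0.602, 0.799, 0.003, 0.003]
contact_force: [10.5, 3.8, -8.1]
gripper_width: 0.0001
grasp_force: 5.6
```

```bash
python3 - <<'E'
from h import *
f=grab_frame("wrist"); cv2.imwrite("pics/w3.png",f["frame"])
for t,z in (("pocket",.0435),("well",.04),("tare_top",.026)):
    for m in mark_of(t,f)[:2]:
        u,v=m["point"][0]*640,m["point"][1]*400
        print(t,round(m["score"],2),round(u),round(v),np.round(at_z(f,u,v,z),4))
g=cv2.cvtColor(f["frame"],cv2.COLOR_BGR2HSV)
m=(((g[...,0]<8)|(g[...,0]>172))&(g[...,1]>140)).astype(np.uint8)
n,l,st,ce=cv2.connectedComponentsWithStats(m); 
for i in range(1,n):
    if st[i,4]>150: print("red",st[i],ce[i],at_z(f,*ce[i],.026).round(4))
plan((.647,-.071),.10,(-.9635,-.2677))
E
```

```text
pocket 0.68 350 249 [ 0.5684 -0.0916  0.0435]
well 0.86 498 242 [ 0.6538 -0.0649  0.04  ]
tare_top 0.91 486 235 [ 0.6553 -0.0658  0.026 ]
red [ 461  209   50   49 1901] [484.30089427 232.92688059] [ 0.6535 -0.0649  0.026 ]
tip now [ 0.5522 -0.097   0.0474] tilt [ 7.6e-03  6.0e-04 -1.0e+00] tool-axes mm [ -1.5  99.9 -51.9] turn options [-3.133  0.008]
```

View pics/w3.png

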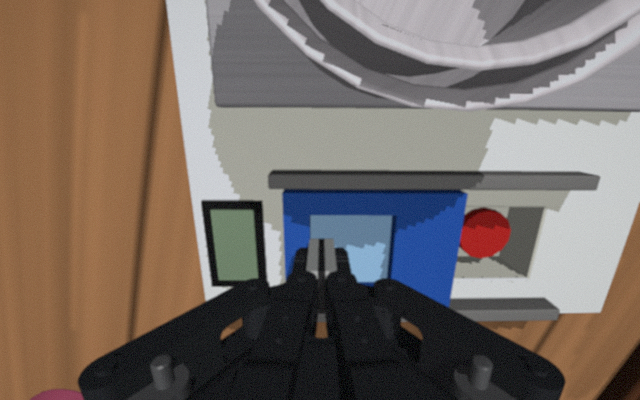

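The wrist view shows the cover fully open and the red key at (484,233), which puts the well at about (0.6535, -0.065). That is about 89 mm from the pocket, so the cover is at its stop. I'll lift and go over.

Call:
drive_tool:
  deltas:
    - [[0,0.1,0,0,0,0,1],[0,0,-0.45,0,0,0,1],[0,0,-0.45,0,0,0,1],[0.06,0.55,0,0,0,0,1],[0,0.55,0,0,0,0,1],[0,0.55,0,0,0,0,1],[0,0,0,0,0,0,1],[0,0,0,0,0,0,1]]

```text
clock: 8.6
ee_pos: [0.6472, -0.0664, 0.2734]
orientation: [0.603, 0.798, -0.001, -0.001]
contact_force: [0.1, 0.0, -0.6]
gripper_width: -0.0003
grasp_force: 0.0
```

```bash
python3 - <<'E'
from h import *
f=grab_frame("wrist")
g=cv2.cvtColor(f["frame"],cv2.COLOR_BGR2HSV)
m=(((g[...,0]<8)|(g[...,0]>172))&(g[...,1]>140)).astype(np.uint8)
n,l,st,ce=cv2.connectedComponentsWithStats(m); 
for i in range(1,n):
    if st[i,4]>150: print("red",st[i],ce[i],at_z(f,*ce[i],.026).round(4))
plan((.6535,-.065),.026,(-.9635,-.2677)); print(observe()["contact_force"])
E
```

```text
red [ 311  194   39   38 1145] [329.97729258 212.1650655 ] [ 0.6544 -0.065   0.026 ]
tip now [ 0.6468 -0.0667  0.1006] tilt [-1.9e-03 -6.0e-04 -1.0e+00] tool-axes mm [-0.2  6.7 74.6] turn options [-3.136  0.006]
[-0.66800052 -0.15950974  0.43197238]
```

Call:
drive_tool:
  deltas:
    - [[0,0.12,0,0,0,0,1],[0,0,0.4,0,0,0,1],[0,0,0.4,0,0,0,1],[0,0,0.3,0,0,0,1],[0,0,0.1,0,0,0,1],[0,0,0.1,0,0,0,1],[0,0,0.04,0,0,0,1],[0,0,0,0,0,0,1]]

```text
clock: 9.65
ee_pos: [0.6551, -0.064, 0.1941]
orientation: [0.602, 0.798, 0.0, 0.0]
contact_force: [-2.7, -0.5, 4.7]
gripper_width: 0.0003
grasp_force: 2.0
```

Call:
drive_tool:
  deltas:
    - [[0,0,0.03,0,0,0,1],[0,0,0.02,0,0,0,1],[0,0,0,0,0,0,1],[0,0,0,0,0,0,1],[0,0,0,0,0,0,1],[0,0,0,0,0,0,1],[0,0,0,0,0,0,1],[0,0,0,0,0,0,1]]

```text
clock: 10.65
ee_pos: [0.655, -0.064, 0.1933]
orientation: [0.602, 0.798, 0.0, 0.001]
contact_force: [-7.8, 1.7, 21.0]
gripper_width: -0.0001
grasp_force: 10.7
```

Call:
drive_tool:
  deltas:
    - [[0,0,-0.3,0,0,0,1],[0,0,-0.5,0,0,0,1],[0,0,-0.5,0,0,0,1],[0,-0.5,0,0,0,0,1],[0,-0.5,0,0,0,0,1],[0,-0.5,0,0,0,0,1],[0,0,0,0,0,0,1],[0,0,0,0,0,0,1]]

```text
clock: 11.65
ee_pos: [0.5694, -0.0884, 0.269]
orientation: [0.602, 0.798, 0.001, 0.001]
contact_force: [-0.7, 0.2, -0.6]
gripper_width: -0.0002
grasp_force: 0.0
```

```bash
python3 - <<'E'
from h import *
f=grab_frame("wrist"); cv2.imwrite("pics/w4.png",f["frame"])
for m in mark_of("pocket",f)[:1]:
    u,v=m["point"][0]*640,m["point"][1]*400; print(m["score"],at_z(f,u,v,.0435).round(4))
plan((.5673,-.0891),.047,(-.9635,-.2677)); print(observe()["contact_force"])
E
```

```text
0.61 [ 0.5689 -0.0924  0.0435]
tip now [ 0.5697 -0.0881  0.0956] tilt [ 1.2e-03  1.0e-04 -1.0e+00] tool-axes mm [-0.3 -2.4 48.6] turn options [-3.134  0.008]
[-0.0371625   1.89079114  0.50119705]
```

View pics/w4.png

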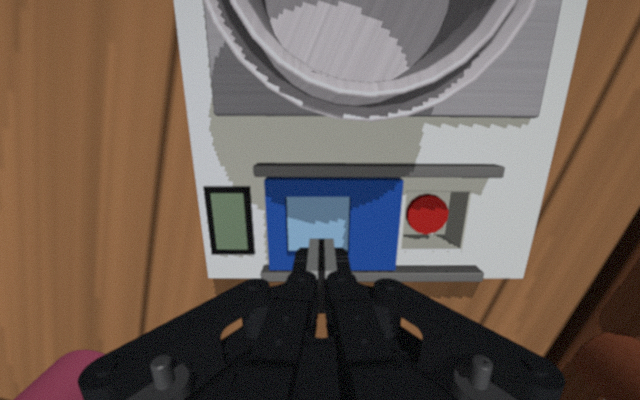

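The key is back up (427,214) and the tip is over the pocket. I'll descend and then push shut.

Call:
drive_tool:
  deltas:
    - [[0,-0.03,0.3,0,0,0,1],[0,0,0.3,0,0,0,1],[0,0,0.2,0,0,0,1],[0,0,0,0,0,0,1],[0,0.12,0,0,0,0,1],[0,0.12,0,0,0,0,1],[0,0.14,0,0,0,0,1],[0,0.14,0,0,0,0,1]]

```text
clock: 12.75
ee_pos: [0.5972, -0.0805, 0.2206]
orientation: [0.602, 0.798, -0.0, -0.0]
contact_force: [-1.5, -0.4, 0.9]
gripper_width: 0.0003
grasp_force: 1.0
```

Call:
drive_tool:
  deltas:
    - [[0,0.14,0,0,0,0,1],[0,0.14,0,0,0,0,1],[0,0.14,0,0,0,0,1],[0,0.14,0,0,0,0,1],[0,0.12,0,0,0,0,1],[0,0.06,0,0,0,0,1],[0,0,0,0,0,0,1],[0,0,0,0,0,0,1]]

```text
clock: 13.75
ee_pos: [0.6396, -0.0681, 0.2205]
orientation: [0.602, 0.798, 0.0, 0.0]
contact_force: [0.4, -0.1, -0.2]
gripper_width: -0.0001
grasp_force: 0.0
```

Call:
drive_tool:
  deltas:
    - [[0,0.04,0,0,0,0,1],[0,0.04,0,0,0,0,1],[0,0.04,0,0,0,0,1],[0,0.02,0,0,0,0,1],[0,0,0,0,0,0,1],[0,0,0,0,0,0,1],[0,0,0,0,0,0,1],[0,0,0,0,0,0,1]]

```text
clock: 14.75
ee_pos: [0.6446, -0.0671, 0.2202]
orientation: [0.603, 0.798, -0.003, -0.003]
contact_force: [-13.5, -2.7, 9.6]
gripper_width: -0.0003
grasp_force: 6.7
```

At its shut stop (about 14 N). Next I back off and lift.

Call:
drive_tool:
  deltas:
    - [[0,-0.12,0,0,0,0,1],[0,0,-0.3,0,0,0,1],[0,0,-0.6,0,0,0,1],[0,0,-0.7,0,0,0,1],[0,0,-0.7,0,0,0,1],[0,0,-0.3,0,0,0,1],[0,0,0,0,0,0,1],[0,0,0,0,0,0,1]]

```text
clock: 15.75
ee_pos: [0.6406, -0.0678, 0.3761]
orientation: [0.602, 0.798, -0.0, -0.0]
contact_force: [-0.2, -0.5, -0.1]
gripper_width: -0.0003
grasp_force: 0.0
```

```bash
python3 - <<'E'
from h import *
f=grab_frame("wrist"); cv2.imwrite("pics/w5.png",f["frame"])
g=cv2.cvtColor(f["frame"],cv2.COLOR_BGR2HSV)
m=((g[...,0]>95)&(g[...,0]<125)&(g[...,1]>90)).astype(np.uint8)
n,l,st,ce=cv2.connectedComponentsWithStats(m); i=1+st[1:,4].argmax()
v,u=np.nonzero(l==i); P=np.array([at_z(f,a,b,.0525)[:2] for a,b in zip(u[::5],v[::5])])
q=cv2.minAreaRect((P*1000).astype(np.float32)); ey=np.array([-.9635,-.2677])
print(q,"pocket-well along ey mm",(np.array(q[0])-[654,-65])@ey+11,observe()["contact_force"])
E
```

```text
((638.2484130859375, -70.17247009277344), (94.79254913330078, 70.92008972167969), 15.900405883789062) pocket-well along ey mm 27.561324235534666 [ 0.50737142  0.24434497 -0.43940952]
```

View pics/w5.png

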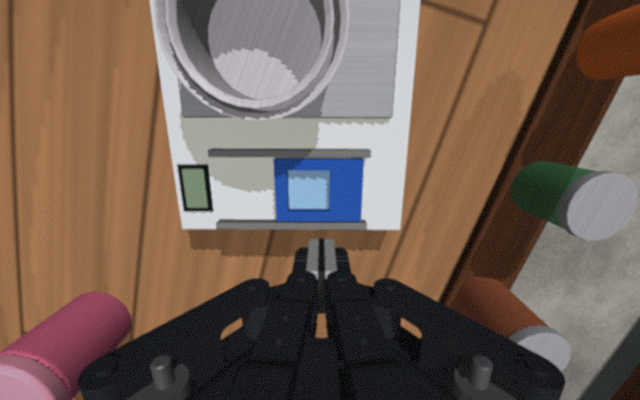

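The cover is shut: it spans (275–362, 157–222), and the pocket is 27.6 mm from the well against 28 mm when shut. The pots are still in place.

```bash
python3 -c "
from station import r
print(r.sign_off())"
```

```text
the job is handed in; nothing more can be done
None
```

I slid the cover fully open, pressed the tare key to its stop and let it come back up, slid the cover shut to its stop, and handed the job in at about 16 s of the 48 s; the sufurias looked unmoved in the last wrist picture, and no verdict was shown.

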